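# Stack a battery cell on its separator and hold the compression jig's tensioner arm down

### The job

Build up the battery pack in the compression jig: lay the separator board squarely on the cell already in the bay, set the loose cell squarely on top of it (either way round), then push the sprung tensioner arm down past the last click of its ratchet, so that its pad squeezes the pack. Do not let go of the arm: finish while still holding it down beyond that click, so that I can fit the tie bars, and leave everything else on the bench where it is.

Things in the scene. Friction and masses are not known exactly. Their poses are not given: they have to be found in the camera images.
- jig: plywood board of the compression jig, 300x180x15, fixed. Origin on its underside below the centre of the cell bay; z up, x from the bay to the arm's hinge, y along the hinge axis (board x -100 to +200, y -90 to +90). Four steel studs, 8 thick, tops 66 above the bench, at x +-20, y +-61 keep the layers' ends in place; the bay's long sides are free
- bay (a point): centre of the cell bay, on top of the board (15 above the bench)
- tensioner_hinge (a point): centre of the hinge of the tensioner arm: jig x +115, y 0, 93 above the bench, between two black cheeks (jig x 97 to 133, y -24 to +24, 107 high)
- tensioner (a joint): tensioner arm angle (rad): 0 = raised rest (leaning 15 degrees past upright, away from the bay), grows as the arm swings over and down onto the bay, 1.83 = level, 1.876 = stop. A spring returns it upwards. The ratchet clicks at 1.48, 1.59, 1.70 and last at 1.81; its pawl then keeps the arm, if let go, at about 1.79
- tensioner_arm: aluminium beam 24 wide, 18 high, with a cross handle: a bar parallel to the hinge axis, 180 from it, 150 long, with round red grips 16 thick, 17 to 75 either side of the beam's middle, which can be pinched from above at any arm angle. Carries the plunger and pad. Origin on the hinge; x from handle to hinge, y along the hinge axis. Takes up to 12 N at the handle
- handle_left (a point): middle of the red grip on the jig's +y side (46 from the beam's middle), on the bar's axis. It swings about the hinge on a radius of 180: 267 above the bench when raised, 93 when level, then at jig x -65
- handle_right (a point): the same on the jig's -y side
- pad_face (a point): centre of the rubber face (40x56) of the pad on a sprung plunger, 115 from the hinge. With both cells and the separator in the bay it meets the pack at arm angle 1.75 and its spring is compressed from there: 8 N on the pack at the last click, 13 N at the stop
- cell_lower: blue prismatic cell 54 (x) x 100 (y) x 20, 0.22 kg, already lying in the bay; origin centre of its underside, z up, silver terminal end at +y
- cell_next: the loose cell to be stacked, same as cell_lower (mass may differ somewhat), lying on the bench; same origin and axes
- separator: pale green insulating board 60 (x) x 106 (y) x 4, lying across the wooden rest, its underside 22 above the bench; origin centre of its underside, z up
- sheet_rest: wooden rest 34 (x) x 80 (y) x 22 under the separator, fixed; origin centre of its underside
- multimeter: yellow multimeter 140x72x34, not part of the job; origin at its underside
- tape_roll: amber tape roll, 72 across, 20 high, not part of the job; origin at its underside
- screwdriver: screwdriver lying on the bench, about 200 long, not part of the job; origin at its underside
- stepper: black and silver stepper motor, 42 square, shaft up, 62 high, not part of the job; origin at its underside
- tie_bar: aluminium tie bar 130x16x6, not part of the job; origin at its underside
- mug: white mug, 76 across, 90 high, not part of the job; origin at its underside
- nut_tray: grey two-part tray of nuts 110x80x30, not part of the job; origin at its underside
Mind the look-alikes: they are no part of the job. Leave any orange look-alike of the separator alone.

How it is judged:
On the way, in this order (a step that is already met when the one before it is completed fails the run):
1. the separator lies squarely on the lower cell in the bay, released (z of separator in the frame of cell_lower between 0.017 and 0.023 m and horizontal distance between separator and cell_lower below 0.008 m and angle between the y axis of separator and the y axis of cell_lower, either way round below 0.12 rad and angle between separator's own z axis and vertical below 0.06 rad and horizontal distance between cell_lower and bay below 0.01 m and z of cell_lower in the frame of bay below 0.003 m and contact force between the fingers and separator below 0.3 N), for 0.2 s.
2. the next cell lies squarely on the separator, released (z of separator in the frame of cell_lower between 0.017 and 0.023 m and horizontal distance between each of separator, cell_next and cell_lower below 0.008 m and angle between the y axis of each of separator, cell_next and the y axis of cell_lower, either way round below 0.12 rad and angle between each of separator, cell_next's own z axis and vertical below 0.06 rad and z of cell_next in the frame of cell_lower between 0.021 and 0.027 m and horizontal distance between cell_lower and bay below 0.01 m and z of cell_lower in the frame of bay below 0.003 m and contact force between the fingers and cell_next below 0.3 N), for 0.2 s.
3. the tensioner arm is beyond its last click and its pad presses the pack (value of joint tensioner above 1.82 rad and contact force between tensioner_arm and cell_next above 4 N), for 0.2 s.
At the end, for the whole second after the job is handed in: Lower cell within 10 mm of the bay's centre; separator, then next cell flat on it, each within 8 mm and 0.12 rad, not touched by the fingers; tensioner arm still, held by the robot (over 3 N) beyond the last click (joint over 1.82, clear of the pawl), its pad on the upper cell with over 4 N (all of step 2 and all of step 3 and velocity of joint tensioner between -0.05 and 0.05 rad/s and contact force between any of the fingers, the arm and tensioner_arm above 3 N and contact force between the fingers and separator below 0.3 N); the arm keeps its last pose, push and grip.
It fails at once if something on the bench that is not part of the job is moved by more than 20 mm (distance of any of multimeter, tape_roll, screwdriver, stepper, tie_bar, mug, nut_tray from where it was at the start of the episode above 0.02 m).
It also fails if it takes over 72 s, if anything falls off the work surface, if the arm or the gripper's body presses on something with over 40 N, if the wrist force passes 120 N, or if a joint passes its speed limit or range.

### The arm

A 6-joint arm with a two-finger parallel gripper is mounted at the origin on the work surface. World frame = base frame: x ahead of the robot, y to its left, z up, the work surface at z = 0. Lengths are in m, angles in rad, forces in N, time in s.
With the tool pointing down it reaches from about 0.25 to 0.85 m from the base axis. Payload 12.5 kg.
Tool frame: the origin (TCP) lies at the very end of the fingers, on their centre line; the grasp point (between the pads) lies 19 mm behind it; z points along the fingers, y is the direction in which the jaws open and shut (so a half turn about z gives the same grasp; the last joint's range is limited). The gripper opens to 93 mm and grips with 3 to 60 N. Pads are 15 mm wide; open, the fingers measure 128 mm over their backs; the gripper's body (75 mm by 188 mm) begins 65 mm behind the grasp point.
Start: joints at [1.181, 0.351, 1.652, -0, 1.139, -0.085], TCP at [0.165, 0.525, 0.219] pointing down, gripper open.
Joint ranges: [-2.75, 2.75], [-0.79, 2.1], [0.01, 2.65], [-1.57, 4.71], [0.07, 3.14], [-2.87, 2.87]. Speed limits (rad/s): [2.22, 2.22, 2.79, 3.14, 3.14, 3.14].

### API

Orientations are given as a rotation vector (axis times angle).
In Python, from plant import manip, optics gives the robot as it stands.
- The arm moves only by the tool jog_arm, never from a script. Its argument "series" is a list of rows, each a list of 7 numbers: the shift along the tool's x, y, z in mm, then the turn, a rotation vector about the tool's x, y, z in degrees, then the finger opening in mm, from 0 to 93. In form: [[dx, dy, dz, rx, ry, rz, fingers], ...]. A call has 1 to 20 rows; each row shifts and turns the commanded pose from where the row before left it, along the tool's axes as they then stand; what a row does not reach is not made up. A row lasts 1/10 s, in which the tool goes at most 50 mm and 8.59 degrees, less where a joint would pass 70% of its speed; a pose out of reach is approached as far as the arm can. A call is refused whole if a number of a shift passes 50 or a number of a turn 8.59, either way. A call with a gripper value outside its range is refused whole. The fingers move at their own pace and stop on an object; "grip_force" is the grip in N (left out, the last holds). Time passes only in rows, so rows that do not move let the fingers close. It gives the time, the measured TCP pose, the force and the opening at its end, in the units of the state.
- manip.observe(): the state, without advancing time (a new reading comes with each control period).
- optics.get_image(name): name is "scene" or "top" or "wrist"; returns a dict with "frame" (420x560x3 uint8, red, green, blue), "fx", "fy", "cx", "cy" (pixels), "k1" (the pictures are not rectified: a ray, as slopes to the right and down, at radius r is drawn at 1 + k1 r^2 times it, then the intrinsics apply), "R" (3x3) and "t" (3): a world point X has camera coordinates R X + t. Camera axes: x right, y down, z forward; pixel columns grow to the right and rows downward; lengths in m; the calibration is good to about 2 mm. A picture is of the moment at which its call begins. There is no depth.
- manip.finish_job(): hands the job in, once; it reports no verdict.
The state is a dict: "t": time; "joints": joint angles; "qd": joint speeds; "tau": joint torques, N m; "tool_pos": TCP position; "eef_rot": TCP orientation; "contact_force": force on the tool from outside, world axes, zero at the start; "wrist_torque": the same for the moment, N m; "finger_gap": finger opening in m.
Only numpy, scipy, OpenCV 4.12 (cv2) and the standard library are available. Lean on these libraries where they do the work, as an engineer would, in place of code of your own. Each camera call takes 0.05 s, during which the arm holds its last target. There are 200 camera calls.

## Working session

There is one attempt and no reset: what is moved stays moved. The work goes in short steps, Python scripts to look and compute and a tool call to move; the robot and the scene stay as the last step left them, time stands still between calls to the robot, and variables do not carry over. Pictures are saved under pics/ and viewed, about 8 in all and at most 12, crops included, and the job is handed in when it is done.

Besides the shell and the picture viewer there is one more tool, called after ">>>" in YAML: its name, and indented under it one key for each argument. jog_arm: Moves the arm, as the interface text tells. Its arguments: {"type":"object","properties":{"series":{"type":"array"},"grip_force":{"type":"number"}},"required":["series"]}

```bash
ls; mkdir -p pics; python3 - <<'E'
from plant import manip, optics
import cv2, numpy as np, pickle
print(manip.observe())
for n in("scene","top"):
    d=optics.get_image(n); cv2.imwrite(f"pics/{n}0.png",d["frame"][:,:,::-1]); pickle.dump(d,open(f"pics/{n}0.pkl","wb"))
    print(n,{k:np.round(d[k],3).tolist() for k in d if k!="frame"})
E
```

```text
pics
{'t': 0.0, 'joints': array([ 1.18142145e+00,  3.51221284e-01,  1.65241342e+00, -5.03653962e-06,
        1.13908629e+00, -8.45924875e-02]), 'qd': array([-0.00170983, -0.00076547,  0.0007788 ,  0.00066887,  0.00020771,
       -0.00038179]), 'tau': array([ 1.58232051e-03, -4.97326684e+01, -2.85256022e+01,  6.99863001e-02,
        2.57512496e-02, -7.92531932e-05]), 'tool_pos': array([0.16489201, 0.52434846, 0.21811367]), 'eef_rot': array([-4.76857307e-01, -3.10492707e+00,  1.72440240e-03]), 'contact_force': array([0.3116801 , 0.56087026, 0.80621882]), 'wrist_torque': array([-0.00862136, -0.10447655, -0.02307641]), 'finger_gap': 0.09273942920960455}
scene {'fx': 542.375, 'fy': 542.375, 'cx': 279.83, 'cy': 208.974, 'k1': 0.024, 'R': [[-0.066, 0.998, -0.002], [0.688, 0.044, -0.725], [-0.723, -0.049, -0.689]], 't': [0.062, -0.226, 2.121]}
top {'fx': 406.337, 'fy': 406.337, 'cx': 283.585, 'cy': 205.359, 'k1': -0.108, 'R': [[0.016, -1.0, -0.001], [-0.989, -0.016, -0.15], [0.15, 0.003, -0.989]], 't': [-0.027, 0.537, 1.25]}
```

View pics/top0.png

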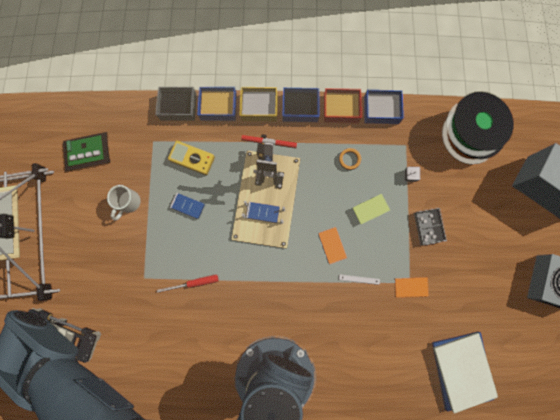

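View pics/scene0.png

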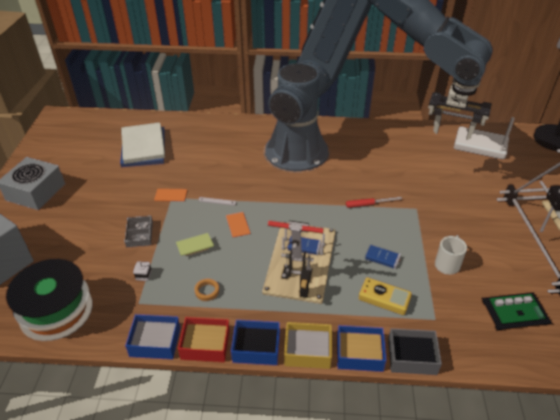

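The top view shows the separator, pale green, at (371,210). The loose cell is at (187,206), and the lower cell is in the bay at (264,213). The raised handle is at (269,142).

Look-alikes:
- **For the separator:** orange boards at (333,246) and (411,287), both to be left alone.
- **For the loose cell:** the cell in the bay at (264,213), and the blue bins at (218,103), (300,103) and (384,106).

I'll measure the chosen objects next and check them in one close crop.

```bash
cat > h.py <<'E'
import numpy as np, cv2, pickle
from scipy.spatial.transform import Rotation as Ro
def ray(d,uv):
    uv=np.atleast_2d(np.asarray(uv,float)); K=np.array([[d["fx"],0,d["cx"]],[0,d["fy"],d["cy"]],[0,0,1.]])
    n=cv2.undistortPoints(uv.reshape(-1,1,2),K,np.array([d["k1"],0,0,0.])).reshape(-1,2)
    R=np.array(d["R"]);t=np.array(d["t"]).ravel()
    return -R.T@t, np.c_[n,np.ones(len(n))]@R
def onz(d,uv,z):
    o,v=ray(d,uv); return o+v*((z-o[2])/v[:,2])[:,None]
def px(d,X):
    R=np.array(d["R"]); K=np.array([[d["fx"],0,d["cx"]],[0,d["fy"],d["cy"]],[0,0,1.]])
    return cv2.projectPoints(np.atleast_2d(np.asarray(X,float)),cv2.Rodrigues(R)[0],np.array(d["t"],float).reshape(3),K,np.array([d["k1"],0,0,0.]))[0].reshape(-1,2)
def hsv(d): return cv2.cvtColor(d["frame"],cv2.COLOR_RGB2HSV)
RANGES=dict(green=((28,70,80),(45,255,255)),blue=((100,110,40),(125,255,255)),red=((0,170,80),(6,255,255)),orange=((7,180,120),(16,255,255)),wood=((10,40,120),(25,160,255)))
def blobs(d,col,amin=60,box=None):
    m=cv2.inRange(hsv(d),*map(np.array,RANGES[col]))
    m=cv2.morphologyEx(m,cv2.MORPH_CLOSE,np.ones((5,5),np.uint8))
    if box: k=np.zeros_like(m);k[box[1]:box[3],box[0]:box[2]]=255;m&=k
    return [c for c in cv2.findContours(m,cv2.RETR_EXTERNAL,cv2.CHAIN_APPROX_NONE)[0] if cv2.contourArea(c)>amin]
def rect(d,c,z):
    P=onz(d,c.reshape(-1,2),z)[:,:2]*1000
    (cx,cy),(w,h),a=cv2.minAreaRect(P.astype(np.float32))
    if w<h: w,h,a=h,w,a+90
    return np.round([cx,cy,w,h,(a+90)%180-90],1)   # mm, long side, short side, long-axis angle deg
def snap(n,tag):
    from plant import optics
    d=optics.get_image(n); pickle.dump(d,open(f"pics/{tag}.pkl","wb")); cv2.imwrite(f"pics/{tag}.png",d["frame"][:,:,::-1]); return d
E
python3 - <<'E'
from h import *
for n in("top","scene"):
    d=pickle.load(open(f"pics/{n}0.pkl","rb"))
    for col,z in(("green",.026),("blue",.02),("blue",.035),("orange",.004),("red",.2)):
        for c in blobs(d,col,30):
            u=c.reshape(-1,2).mean(0)
            if n=="top" and not(130<u[0]<420 and 125<u[1]<300): continue
            if n=="scene" and not(140<u[0]<430 and 180<u[1]<310): continue
            print(n,col,z,u.round(),rect(d,c,z))
d=pickle.load(open("pics/top0.pkl","rb"))
f=d["frame"][120:290,140:430,::-1]; cv2.imwrite("pics/crop0.png",cv2.resize(f,None,fx=2.75,fy=2.75,interpolation=cv2.INTER_CUBIC))
E
```

```text
top green 0.026 [371. 209.] [ 534.7 -299.4  106.7   58.9  -63. ]
top blue 0.02 [263. 212.] [518.4  46.9  88.4  46.4  81.4]
top blue 0.02 [188. 206.] [535.1 293.2  91.8  48.7  69.5]
top blue 0.035 [263. 212.] [516.4  46.1  87.3  45.9  81.4]
top blue 0.035 [188. 206.] [532.9 289.6  90.7  48.1  69.5]
top orange 0.004 [412. 287.] [ 284.8 -433.7  103.2   56.3  -87.4]
top red 0.2 [202. 281.] [301.2 200.4  82.1  16.5 -75.8]
top red 0.2 [286. 143.] [693.1 -21.4  54.1  12.5  83.5]
top red 0.2 [252. 138.] [705.8  76.2  54.3  13.1  82.3]
scene green 0.026 [194. 244.] [ 536.9 -298.   107.    63.4  -63.9]
scene blue 0.02 [381. 256.] [544.1 291.3  86.3  57.3  69.3]
scene blue 0.02 [309. 245.] [514.8  63.4  50.6  48.9  -7.5]
scene blue 0.035 [381. 256.] [557.6 288.5  85.3  56.6  69.3]
scene blue 0.035 [309. 245.] [528.6  63.2  50.   48.3  -7.5]
scene red 0.2 [360. 202.] [496.7 210.   83.8  22.9 -78.8]
```

View pics/crop0.png

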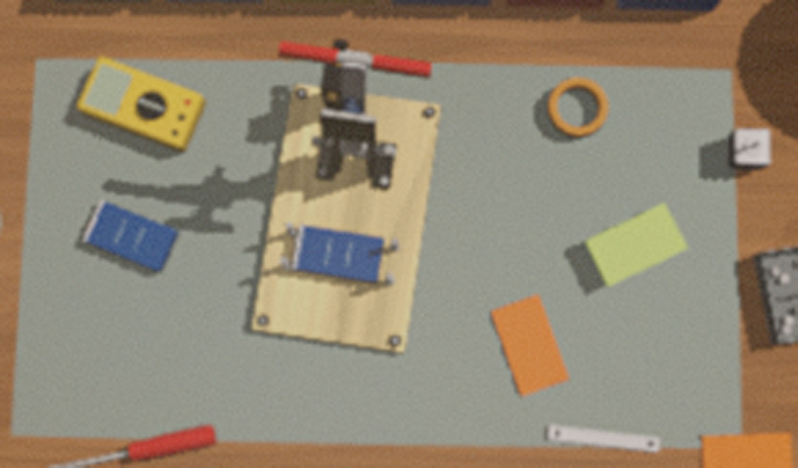

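The crop confirms the choices: green separator at crop (636,245), loose cell with its silver end at left (130,237), and the lower cell between the studs at (340,253). The orange boards are at (530,345) and (750,450). I'll refine these with the wrist camera on the way.

```bash
cat >> h.py <<'E'
def pose():
    from plant import manip
    s=manip.observe(); return s,Ro.from_rotvec(s["eef_rot"]).as_matrix(),np.array(s["tool_pos"])*1000
def go(x,y,z,jaw,turn_first=True):
    s,R,p=pose(); now=np.degrees(np.arctan2(R[1,1],R[0,1]))
    rz=(now-jaw+90)%180-90
    R2=R@Ro.from_euler('z',rz,degrees=True).as_matrix()
    d=np.array([x,y,z])-p
    print("p",p.round(1),"jaw",now.round(2),"tilt",np.degrees(np.arccos(-R[2,2])).round(2),"rz",rz.round(2),"shift if now",(R.T@d).round(1),"after turn",(R2.T@d).round(1))
E
python3 - <<'E'
from h import *
d=snap("wrist","w0")
s,R,p=pose(); c=-np.array(d["R"]).T@np.array(d["t"])*1000
print("cam in tool",R.T@(c-p),"axes in tool",(R.T@np.array(d["R"]).T).round(2).tolist(),d["fx"],d["k1"])
go(535,292,219,-7.5);go(516,47,219,-7.5)
E
```

```text
cam in tool [  70.73582965    0.76613742 -165.77323872] axes in tool [[-0.0, -0.97, -0.26], [1.0, -0.0, -0.0], [0.0, -0.26, 0.97]] 322.1860013236815 -0.07654188648835333
p [164.9 524.4 218.2] jaw 72.53 tilt 0.05 rz 80.03 shift if now [-422.8 -110.6   -0.7] after turn [-182.1  397.2   -0.7]
p [164.9 524.4 218.2] jaw 72.53 tilt 0.05 rz 80.03 shift if now [-478.2 -350.    -0.5] after turn [-427.5  410.4   -0.5]
```

>>> jog_arm:
  series:
    - [0, 0, 0, 0, 0, 8, 93]
    - [0, 0, 0, 0, 0, 8, 93]
    - [0, 0, 0, 0, 0, 8, 93]
    - [0, 0, 0, 0, 0, 8, 93]
    - [0, 0, 0, 0, 0, 8, 93]
    - [0, 0, 0, 0, 0, 8, 93]
    - [0, 0, 0, 0, 0, 8, 93]
    - [0, 0, 0, 0, 0, 8, 93]
    - [0, 0, 0, 0, 0, 8, 93]
    - [0, 0, 0, 0, 0, 8, 93]

```text
t: 1.15
tool_pos: [0.165, 0.5245, 0.2184]
eef_rot: [2.367, 2.065, -0.001]
contact_force: [0.6, 0.0, 0.3]
finger_gap: 0.0932
```

>>> jog_arm:
  series:
    - [-20, 44, 0, 0, 0, 0, 93]
    - [-20, 44, 0, 0, 0, 0, 93]
    - [-20, 44, 0, 0, 0, 0, 93]
    - [-20, 44, 0, 0, 0, 0, 93]
    - [-20, 44, 0, 0, 0, 0, 93]
    - [-20, 44, 0, 0, 0, 0, 93]
    - [-20, 44, 0, 0, 0, 0, 93]
    - [-20, 44, 0, 0, 0, 0, 93]
    - [-20, 44, 0, 0, 0, 0, 93]
    - [0, 0, 0, 0, 0, 0, 93]
    - [0, 0, 0, 0, 0, 0, 93]

```text
t: 2.25
tool_pos: [0.5345, 0.2941, 0.218]
eef_rot: [-2.363, -2.07, 0.002]
contact_force: [-0.2, 0.5, 0.1]
finger_gap: 0.0933
```

```bash
python3 - <<'E'
from h import *
d=snap("wrist","w1")
for c in blobs(d,"blue",1500):print(c.reshape(-1,2).mean(0),rect(d,c,.02))
go(516,47,219,-7.5)
E
```

```text
[287.16386555 191.26470588] [537.4 294.4  94.1  53.1  69.2]
p [533.8 294.8 218.3] jaw -7.48 tilt 0.06 rz 0.02 shift if now [-248.    14.7   -0.7] after turn [-248.    14.7   -0.7]
```

>>> jog_arm:
  series:
    - [-49, 3, 0, 0, 0, 0, 93]
    - [-49, 3, 0, 0, 0, 0, 93]
    - [-49, 3, 0, 0, 0, 0, 93]
    - [-49, 3, 0, 0, 0, 0, 93]
    - [-49, 3, 0, 0, 0, 0, 93]
    - [0, 0, 0, 0, 0, 0, 93]
    - [0, 0, 0, 0, 0, 0, 93]

```text
t: 3.0
tool_pos: [0.5168, 0.0503, 0.2189]
eef_rot: [-2.362, -2.071, -0.001]
contact_force: [-0.4, 0.9, 0.5]
finger_gap: 0.0929
```

```bash
python3 - <<'E'
from h import *
d=snap("wrist","w2")
for c in blobs(d,"blue",1500):print(c.reshape(-1,2).mean(0),rect(d,c,.035))
a=pickle.load(open("pics/w1.pkl","rb"))["frame"]
cv2.imwrite("pics/w12.png",cv2.resize(np.hstack([a,d["frame"]])[:,:,::-1],(800,300),interpolation=cv2.INTER_AREA))
go(535,-299,219,27)
E
```

```text
[287.02777778 197.71031746] [519.8  46.1  93.6  51.7  81.6]
p [517.   51.  218.8] jaw -7.42 tilt 0.02 rz -34.42 shift if now [-3.448e+02  6.310e+01 -3.000e-01] after turn [-3.201e+02 -1.428e+02 -3.000e-01]
```

View pics/w12.png

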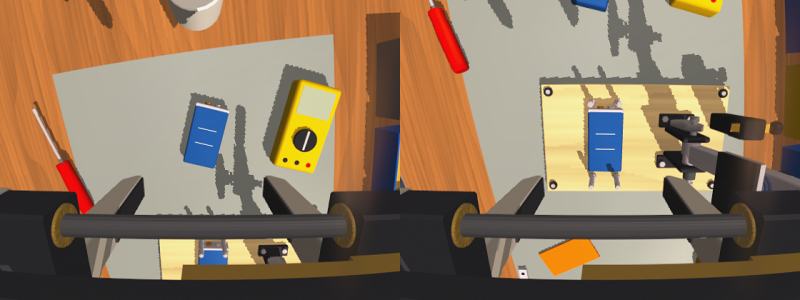

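The left half of the wrist view shows the loose cell at (205,135). The right half shows the lower cell seated between the studs at (604,137), with the silver end at +y. Next is the view over the separator.

>>> jog_arm:
  series:
    - [0, 0, 0, 0, 0, -8.5, 93]
    - [0, 0, 0, 0, 0, -8.5, 93]
    - [0, 0, 0, 0, 0, -8.5, 93]
    - [0, 0, 0, 0, 0, -8.5, 93]
    - [-40, -18, 0, 0, 0, 0, 93]
    - [-40, -18, 0, 0, 0, 0, 93]
    - [-40, -18, 0, 0, 0, 0, 93]
    - [-40, -18, 0, 0, 0, 0, 93]
    - [-40, -18, 0, 0, 0, 0, 93]
    - [-40, -18, 0, 0, 0, 0, 93]
    - [-40, -18, 0, 0, 0, 0, 93]
    - [-40, -18, 0, 0, 0, 0, 93]
    - [0, 0, 0, 0, 0, 0, 93]
    - [0, 0, 0, 0, 0, 0, 93]

```text
t: 4.45
tool_pos: [0.5321, -0.2995, 0.2181]
eef_rot: [-1.651, -2.672, -0.001]
contact_force: [-0.0, 0.8, -0.5]
finger_gap: 0.0927
```

```bash
python3 - <<'E'
from h import *
d=snap("wrist","w3")
for c in blobs(d,"green",1500):
    r=rect(d,c,.026);print(c.reshape(-1,2).mean(0),r)
    a=r[4]-90 if r[4]>0 else r[4]+90
    go(r[0],r[1],60,a)
E
```

```text
[286.83623693 195.02439024] [ 536.6 -300.7  105.5   60.4  -63.6]
p [ 532.1 -298.9  218.3] jaw 26.64 tilt 0.05 rz 0.24 shift if now [ -3.7   3.2 158.3] after turn [ -3.7   3.2 158.3]
```

>>> jog_arm:
  series:
    - [-4, 3, 40, 0, 0, 0, 93]
    - [0, 0, 40, 0, 0, 0, 93]
    - [0, 0, 40, 0, 0, 0, 93]
    - [0, 0, 40, 0, 0, 0, 93]
    - [0, 0, 25, 0, 0, 0, 93]
    - [0, 0, 19, 0, 0, 0, 80]
    - [0, 0, 0, 0, 0, 0, 70]
    - [0, 0, 0, 0, 0, 0, 50]
    - [0, 0, 0, 0, 0, 0, 50]
    - [0, 0, 0, 0, 0, 0, 50]
    - [0, 0, 0, 0, 0, 0, 50]
    - [0, 0, 0, 0, 0, 0, 50]
  grip_force: 10

```text
t: 5.7
tool_pos: [0.5367, -0.303, 0.016]
eef_rot: [1.651, 2.67, 0.001]
contact_force: [0.1, 3.4, 6.7]
finger_gap: 0.0596
```

>>> jog_arm:
  series:
    - [0, 0, -10, 0, 0, 0, 50]
    - [0, 0, -20, 0, 0, 0, 50]
    - [0, 0, -40, 0, 0, 0, 50]
    - [0, 0, -40, 0, 0, 0, 50]
    - [0, 0, 0, 0, 0, 8.5, 50]
    - [0, 0, 0, 0, 0, 8.5, 50]
    - [0, 0, 0, 0, 0, 8.5, 50]
    - [0, 0, 0, 0, 0, 8.5, 50]
    - [0, 0, 0, 0, 0, 0, 50]

```text
t: 6.6
tool_pos: [0.5359, -0.3031, 0.1254]
eef_rot: [2.363, 2.069, 0.0]
contact_force: [0.2, -0.7, -1.1]
finger_gap: 0.0598
```

```bash
python3 - <<'E'
from h import *
d=snap("wrist","w4")
s,R,p=pose()
print(s["finger_gap"],s["contact_force"])
for c in blobs(d,"green",500):
    r=rect(d,c,p[2]/1000+.012);print(c.reshape(-1,2).mean(0),r, (R.T@(np.r_[r[:2],0]-p))[:2])
go(520.3,49.3,130,81.6-90)
E
```

```text
0.05988510751743968 [ 0.70618049 -0.27191997 -0.94341313]
[284.2278481  342.81012658] [ 530.  -346.7   58.8   10.8   -7.8] [-43.92177275  -0.40164428]
[284.51587302 231.04166667] [ 538.6 -284.3   72.9   59.6   82.2] [19.06502908  0.21660013]
p [ 535.9 -303.1  125.3] jaw -7.28 tilt 0.03 rz 1.12 shift if now [347.6 -60.2  -4.9] after turn [346.4 -66.9  -4.9]
```

View pics/w4.png

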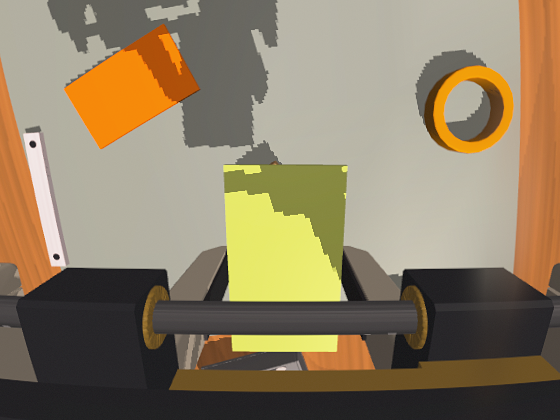

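The view shows the board gripped squarely. Its ends are at rows 165 and 350, so its centre is about 3 mm along tool +x from the TCP. I'll allow for that when placing.

>>> jog_arm:
  series:
    - [0, 0, 0, 0, 0, 1, 50]
    - [43, -8, 0, 0, 0, 0, 50]
    - [43, -8, 0, 0, 0, 0, 50]
    - [43, -8, 0, 0, 0, 0, 50]
    - [43, -8, 0, 0, 0, 0, 50]
    - [43, -8, 0, 0, 0, 0, 50]
    - [43, -8, 0, 0, 0, 0, 50]
    - [43, -8, 0, 0, 0, 0, 50]
    - [42, -11, 0, 0, 0, 0, 50]
    - [0, 0, 0, 0, 0, 0, 50]
    - [0, 0, 0, 0, 0, 0, 50]

```text
t: 7.75
tool_pos: [0.5202, 0.0466, 0.1248]
eef_rot: [2.375, 2.056, 0.0]
contact_force: [0.4, -0.8, -0.3]
finger_gap: 0.0599
```

```bash
python3 - <<'E'
from h import *
d=snap("wrist","w5")
s,R,p=pose(); print(s["t"],s["finger_gap"],s["contact_force"])
for c in blobs(d,"green",500):
    r=rect(d,c,p[2]/1000+.012);print(r, (R.T@(np.r_[r[:2],0]-p))[:2])
go(519.9,46.2,29,-8.4)
E
```

```text
7.8 0.059771586410368886 [ 0.2364007  -0.89846601 -0.82130517]
[513.8   3.4  59.2  11.3  -8.3] [-42.83147135  -0.32479751]
[523.1  65.5  72.8  59.4  81.7] [19.96081249 -0.15459545]
p [520.3  45.8 124.8] jaw -8.36 tilt 0.02 rz 0.04 shift if now [ 0.4 -0.5 95.8] after turn [ 0.4 -0.5 95.8]
```

>>> jog_arm:
  series:
    - [0, 0, 30, 0, 0, 0, 50]
    - [0, 0, 25, 0, 0, 0, 50]
    - [0, 0, 15, 0, 0, 0, 50]
    - [0, 0, 10, 0, 0, 0, 50]
    - [0, 0, 8, 0, 0, 0, 50]
    - [0, 0, 4, 0, 0, 0, 50]
    - [0, 0, 2, 0, 0, 0, 50]
    - [0, 0, 0, 0, 0, 0, 50]

```text
t: 8.6
tool_pos: [0.5204, 0.046, 0.0309]
eef_rot: [2.379, 2.051, 0.0]
contact_force: [-0.1, 0.0, -0.0]
finger_gap: 0.0598
```

```bash
python3 - <<'E'
from h import *
s,R,p=pose(); print(s["t"],s["finger_gap"],s["contact_force"],s["wrist_torque"]); go(519.9,46.2,29,-8.4)
E
```

```text
8.6 0.059781689239580514 [-0.1200441   0.00606716 -0.01335125] [-0.0413466   0.03040185 -0.05504039]
p [520.4  46.   30.9] jaw -8.46 tilt 0.02 rz -0.06 shift if now [ 0.1 -0.5  1.9] after turn [ 0.1 -0.5  1.9]
```

>>> jog_arm:
  series:
    - [0, 0, 1, 0, 0, 0, 50]
    - [0, 0, 1, 0, 0, 0, 50]
    - [0, 0, 0, 0, 0, 0, 50]

```text
t: 8.9
tool_pos: [0.5204, 0.0462, 0.029]
eef_rot: [2.379, 2.051, 0.001]
contact_force: [-1.2, 0.2, 2.7]
finger_gap: 0.0599
```

It touched at the expected height with 2.7 N. I'll release and rise.

>>> jog_arm:
  series:
    - [0, 0, 0.5, 0, 0, 0, 60]
    - [0, 0, 0, 0, 0, 0, 66]
    - [0, 0, 0, 0, 0, 0, 74]
    - [0, 0, 0, 0, 0, 0, 78]
    - [0, 0, -10, 0, 0, 0, 78]
    - [0, 0, -20, 0, 0, 0, 78]
    - [0, 0, -40, 0, 0, 0, 80]
    - [0, 0, -50, 0, 0, 0, 80]
    - [0, 0, -50, 0, 0, 0, 93]
    - [0, 0, -20, 0, 0, 0, 93]
    - [0, 0, 0, 0, 0, 0, 93]
    - [0, 0, 0, 0, 0, 0, 93]

```text
t: 10.1
tool_pos: [0.5198, 0.0461, 0.2179]
eef_rot: [-2.379, -2.051, 0.0]
contact_force: [-0.1, -0.7, -0.1]
finger_gap: 0.0929
```

```bash
python3 - <<'E'
from h import *
d=snap("wrist","w6")
for z,col in((.039,"green"),(.035,"blue")):
  for c in blobs(d,col,100):print(col,c.reshape(-1,2).mean(0).round(),rect(d,c,z))
cv2.imwrite("pics/w6c.png",d["frame"][60:360,130:430,::-1])
# cell corner (loose), jaw target
go(538.5,297.2,219,69.2-90)
E
```

```text
green [285. 193.] [520.8  47.9 105.8  59.8  81.3]
blue [553. 217.] [831.6 -28.1  60.9  21.7 -85.3]
blue [260.   4.] [523.5 239.4  49.2  11.2  -9. ]
p [519.5  46.1 217.1] jaw -8.46 tilt 0.1 rz 12.34 shift if now [251.2 -18.1  -2. ] after turn [241.5 -71.4  -2. ]
```

View pics/w6c.png

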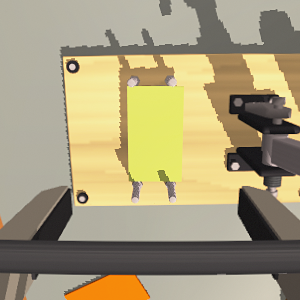

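The separator lies flat between the studs, at crop (155,133). Measured centre is (520.8, 47.9) against (520.3, 49.3) for the lower cell, and yaw is 81.3° against 81.6°. Now for the loose cell.

>>> jog_arm:
  series:
    - [0, 0, 0, 0, 0, 6, 93]
    - [0, 0, 0, 0, 0, 6.3, 93]
    - [48, -14, 0, 0, 0, 0, 93]
    - [48, -14, 0, 0, 0, 0, 93]
    - [48, -14, 0, 0, 0, 0, 93]
    - [48, -14, 0, 0, 0, 0, 93]
    - [48, -15, 0, 0, 0, 0, 93]
    - [0, 0, 40, 0, 0, 0, 93]
    - [0, 0, 40, 0, 0, 0, 93]
    - [0, 0, 40, 0, 0, 0, 93]
    - [0, 0, 0, 0, 0, 0, 93]
    - [0, 0, 0, 0, 0, 0, 93]

```text
t: 11.35
tool_pos: [0.5385, 0.2952, 0.0977]
eef_rot: [-2.585, -1.784, 0.003]
contact_force: [0.3, -0.5, 0.4]
finger_gap: 0.0935
```

```bash
python3 - <<'E'
from h import *
d=snap("wrist","w7")
s,R,p=pose(); print(s["t"])
for c in blobs(d,"blue",800):print(c.reshape(-1,2).mean(0).round(),rect(d,c,.02))
go(538.5,297.2,6,69.2-90)
E
```

```text
11.4
[284. 220.] [538.2 294.6  93.7  53.1  69.2]
p [539.4 295.6  99.2] jaw -20.77 tilt 0.04 rz 0.03 shift if now [ 1.2 -1.4 93.2] after turn [ 1.2 -1.4 93.2]
```

>>> jog_arm:
  series:
    - [2, -1, 35, 0, 0, 0, 93]
    - [0, 0, 30, 0, 0, 0, 93]
    - [0, 0, 18, 0, 0, 0, 90]
    - [0, 0, 10, 0, 0, 0, 80]
    - [0, 0, 0, 0, 0, 0, 65]
    - [0, 0, 0, 0, 0, 0, 45]
    - [0, 0, 0, 0, 0, 0, 45]
    - [0, 0, 0, 0, 0, 0, 45]
    - [0, 0, 0, 0, 0, 0, 45]
  grip_force: 20

```text
t: 12.3
tool_pos: [0.5391, 0.2979, 0.0062]
eef_rot: [2.585, 1.785, 0.002]
contact_force: [-0.8, 0.1, 6.3]
finger_gap: 0.0536
```

```bash
python3 - <<'E'
from h import *
s,R,p=pose(); print(s["t"],s["finger_gap"],s["contact_force"],s["wrist_torque"]); go(520.5,48.6,46,-8.4)
E
```

```text
12.3 0.05362848483015799 [-0.83540825  0.08041891  6.34108685] [-0.21617018  0.33021345 -0.02690855]
p [539.1 297.9   6.2] jaw -20.76 tilt 0.08 rz -12.36 shift if now [-239.7   71.   -40. ] after turn [-249.3   18.   -40. ]
```

>>> jog_arm:
  series:
    - [0, 0, -10, 0, 0, 0, 45]
    - [0, 0, -30, 0, 0, 0, 45]
    - [0, 0, -40, 0, 0, 0, 45]
    - [0, 0, -20, 0, 0, 0, 45]
    - [0, 0, 0, 0, 0, -6.2, 45]
    - [0, 0, 0, 0, 0, -6.2, 45]
    - [-41.5, 3, 0, 0, 0, 0, 45]
    - [-41.5, 3, 0, 0, 0, 0, 45]
    - [-41.5, 3, 0, 0, 0, 0, 45]
    - [-41.5, 3, 0, 0, 0, 0, 45]
    - [-41.5, 3, 0, 0, 0, 0, 45]
    - [-41.5, 3, 0, 0, 0, 0, 45]
    - [0, 0, 0, 0, 0, 0, 45]
    - [0, 0, 0, 0, 0, 0, 45]

```text
t: 13.7
tool_pos: [0.5202, 0.0481, 0.1056]
eef_rot: [2.379, 2.051, 0.0]
contact_force: [-0.9, 1.4, -2.0]
finger_gap: 0.0539
```

```bash
python3 - <<'E'
from h import *
d=snap("wrist","w8")
s,R,p=pose(); print(s["t"],s["finger_gap"],s["contact_force"])
for c in blobs(d,"blue",400):
    r=rect(d,c,p[2]/1000+.014);print(c.reshape(-1,2).mean(0).round(),c.reshape(-1,2).min(0),c.reshape(-1,2).max(0),r,(R.T@(np.r_[r[:2],0]-p))[:2])
go(520.5,48.6,46,-8.4)
cv2.imwrite("pics/w8c.png",d["frame"][60:420,80:480,::-1])
E
```

```text
13.75 0.05381241802800234 [ 0.19064866  0.47213926 -2.07938621]
[284. 344.] [237 335] [332 354] [513.8   5.1  52.4  12.7  -8.6] [-4.42662436e+01 -4.08232740e-02]
[285. 244.] [231 190] [338 301] [522.5  61.5  59.5  52.9  81.4] [12.79959364  0.33343194]
p [520.3  48.9 105.5] jaw -8.39 tilt 0.02 rz 0.01 shift if now [-0.2  0.3 59.5] after turn [-0.2  0.3 59.5]
```

View pics/w8c.png

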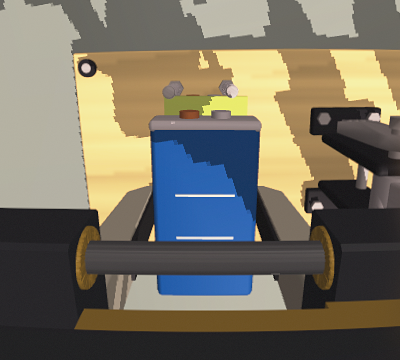

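The cell is held squarely with its silver end at +y. Its near end is about 50.6 mm behind the TCP, so it is centred to within 1 mm. Lowering now.

>>> jog_arm:
  series:
    - [0, 0, 20, 0, 0, 0, 45]
    - [0, 0, 16, 0, 0, 0, 45]
    - [0, 0, 10, 0, 0, 0, 45]
    - [0, 0, 7, 0, 0, 0, 45]
    - [0, 0, 4, 0, 0, 0, 45]
    - [0, 0, 2, 0, 0, 0, 45]
    - [0, 0, 0, 0, 0, 0, 45]

```text
t: 14.45
tool_pos: [0.5204, 0.0488, 0.0463]
eef_rot: [2.377, 2.054, 0.0]
contact_force: [0.5, 0.3, -2.2]
finger_gap: 0.054
```

>>> jog_arm:
  series:
    - [0, 0, 1, 0, 0, 0, 45]
    - [0, 0, 0, 0, 0, 0, 45]

```text
t: 14.65
tool_pos: [0.5204, 0.0486, 0.0454]
eef_rot: [2.377, 2.053, 0.001]
contact_force: [1.3, -0.0, -3.0]
finger_gap: 0.0538
```

>>> jog_arm:
  series:
    - [0, 0, 1, 0, 0, 0, 45]
    - [0, 0, 0, 0, 0, 0, 45]

```text
t: 14.85
tool_pos: [0.5204, 0.0486, 0.0452]
eef_rot: [2.377, 2.053, 0.001]
contact_force: [-4.8, -0.8, 9.9]
finger_gap: 0.0537
```

>>> jog_arm:
  series:
    - [0, 0, 0, 0, 0, 0, 55]
    - [0, 0, 0, 0, 0, 0, 62]
    - [0, 0, 0, 0, 0, 0, 70]
    - [0, 0, 0, 0, 0, 0, 70]
    - [0, 0, -10, 0, 0, 0, 70]
    - [0, 0, -20, 0, 0, 0, 70]
    - [0, 0, -40, 0, 0, 0, 70]
    - [0, 0, -50, 0, 0, 0, 70]
    - [0, 0, -50, 0, 0, 0, 70]
    - [0, 0, 0, 0, 0, 0, 70]
    - [0, 0, 0, 0, 0, 0, 70]

```text
t: 15.95
tool_pos: [0.5204, 0.0487, 0.2153]
eef_rot: [2.376, 2.052, 0.003]
contact_force: [0.3, 0.3, -0.9]
finger_gap: 0.0696
```

```bash
python3 - <<'E'
from h import *
d=snap("wrist","w9"); t=snap("top","t9")
s,R,p=pose(); print(s["t"],p)
for c in blobs(d,"blue",1500):print(c.reshape(-1,2).mean(0).round(),rect(d,c,.059))
for c in blobs(t,"red",20):
    u=c.reshape(-1,2).mean(0)
    if 230<u[0]<310 and 120<u[1]<160: print("grip",u,rect(t,c,.267), onz(t,u,.267)*1000)
a=np.radians(-8.4);ex=np.array([np.cos(a),np.sin(a),0]);ey=np.array([-np.sin(a),np.cos(a),0]);b=np.array([520.4,48.9,0])
for y in(46,-46):
    X=b+161.6*ex+y*ey+[0,0,267];print(y,X.round(1),px(t,X/1000))
cv2.imwrite("pics/w9c.png",np.hstack([d["frame"][0:400,130:560,::-1],cv2.resize(t["frame"][120:260,220:320,::-1],(286,400))]))
E
```

```text
16.05 [519.47868804  48.67265415 213.1423254 ]
[284. 203.] [519.9  44.9  93.9  52.7  81.4]
grip [286.         143.26190476] [672.  -22.6  50.2  11.   82.5] [[672.01155074 -22.70515259 267.        ]]
grip [251.70731707 138.26829268] [684.7  70.7  52.   11.   81. ] [[684.61921907  69.72546089 267.        ]]
46 [687.   70.8 267. ] [[251.33600158 137.42038641]]
-46 [673.5 -20.2 267. ] [[285.07981572 142.69744738]]
```

View pics/w9c.png

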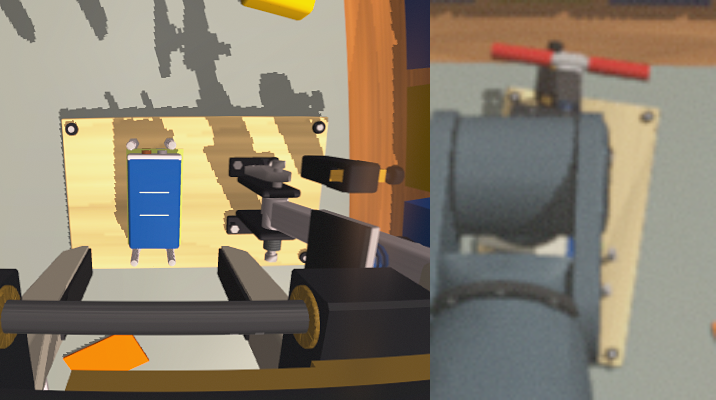

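The upper cell sits squarely in the bay, at crop (155,203). Its centre works out at about (520.4, 47.9), against (520.8, 47.9) for the separator. A black and yellow part at crop (340,172) near the arm is unexplained, so I'll look at it before reaching for the handle.

```bash
python3 - <<'E'
from h import *
d=pickle.load(open("pics/w9.pkl","rb"))
a=np.radians(-8.4);ex=np.array([np.cos(a),np.sin(a),0]);ey=np.array([-np.sin(a),np.cos(a),0]);b=np.array([520.4,48.9,0])
def jig(P): P=P-b; return np.round(np.c_[P@ex,P@ey,P[:,2]]).tolist()
for z in(.0,.1,.15,.2,.25): print(z,"knob,plate L,R",jig(onz(d,[(523,175),(435,173),(505,176)],z)*1000))
t=pickle.load(open("pics/top0.pkl","rb"))
for z in(.15,.2,.25): print("topknob",z,jig(onz(t,[(263.6,136.4)],z)*1000))
s0=pickle.load(open("pics/scene0.pkl","rb")); s9=snap("scene","s9")
f=lambda s:cv2.resize(s["frame"][205:310,250:350,::-1],(400,420),interpolation=cv2.INTER_CUBIC)
cv2.imwrite("pics/s9c.png",np.hstack([f(s0),f(s9)]))
E
```

```text
0.0 knob,plate L,R [[298.0, 21.0, 0.0], [183.0, 22.0, 0.0], [274.0, 20.0, 0.0]]
0.1 knob,plate L,R [[220.0, 34.0, 100.0], [135.0, 35.0, 100.0], [202.0, 33.0, 100.0]]
0.15 knob,plate L,R [[181.0, 41.0, 150.0], [111.0, 41.0, 150.0], [166.0, 40.0, 150.0]]
0.2 knob,plate L,R [[141.0, 47.0, 200.0], [87.0, 48.0, 200.0], [130.0, 47.0, 200.0]]
0.25 knob,plate L,R [[102.0, 54.0, 250.0], [63.0, 54.0, 250.0], [94.0, 53.0, 250.0]]
topknob 0.15 [[207.0, 26.0, 150.0]]
topknob 0.2 [[191.0, 21.0, 200.0]]
topknob 0.25 [[175.0, 16.0, 250.0]]
```

View pics/s9c.png

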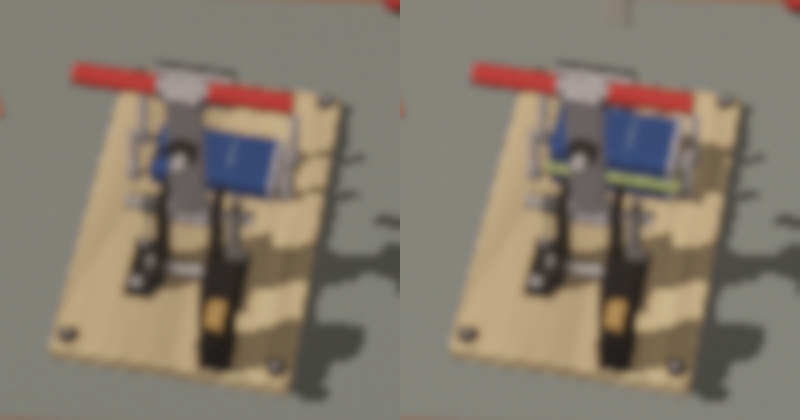

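The scene crop (before on the left, now on the right) shows the pack of two cells with the green edge of the separator between them. The black and yellow part is a lever at the hinge on the +y side, at crop (620,310). I'll take the right-hand grip, away from it.

```bash
python3 - <<'E'
from h import *
go(672,-27,310,-8.4); go(672,-27,248,-8.4)
E
```

```text
p [519.4  48.7 212.8] jaw -8.37 tilt 0.15 rz 0.03 shift if now [-52.7 161.7 -97.6] after turn [-52.6 161.8 -97.6]
p [519.4  48.7 212.8] jaw -8.37 tilt 0.15 rz 0.03 shift if now [-52.7 161.9 -35.6] after turn [-52.6 161.9 -35.6]
```

>>> jog_arm:
  series:
    - [0, 0, -40, 0, 0, 0, 60]
    - [0, 0, -40, 0, 0, 0, 60]
    - [0, 0, -18, 0, 0, 0, 60]
    - [-13, 40, 0, 0, 0, 0, 60]
    - [-13, 40, 0, 0, 0, 0, 60]
    - [-13, 40, 0, 0, 0, 0, 60]
    - [-13, 40, 0, 0, 0, 0, 60]
    - [0, 0, 0, 0, 0, 0, 60]
    - [0, 0, 0, 0, 0, 0, 60]

```text
t: 17.0
tool_pos: [0.6707, -0.0263, 0.3098]
eef_rot: [-2.376, -2.051, 0.004]
contact_force: [0.4, 0.1, 0.4]
finger_gap: 0.0597
```

```bash
python3 - <<'E'
from h import *
d=snap("wrist","w10"); s,R,p=pose(); print(s["t"])
for c in blobs(d,"red",150):
    u=c.reshape(-1,2); r=rect(d,c,.267); print(u.mean(0).round(),r,(R.T@(np.r_[r[:2],267]-p)).round(1))
go(672,-27,248,-8.4)
E
```

```text
17.05
[444. 249.] [779.3 -53.2  60.   24.5  -8.3] [-11.3 111.9  43.4]
[286. 230.] [671.8 -22.9  60.   14.7  82.1] [ 3.1  1.2 43.7]
[284.  86.] [684.7  70.   58.4  14.9  82.6] [96.8  0.4 43.7]
[ 7. 51.] [509.4 124.1  35.8  14.8 -76.9] [ 124.9 -180.9   44.2]
p [670.3 -25.8 310.7] jaw -8.36 tilt 0.14 rz 0.04 shift if now [-1.   2.  62.7] after turn [-1.   2.  62.7]
```

Both red grips measure 58–60 long and 15 wide. They are 94 apart (92 given), so the 267 mm height is right, and the right-hand grip is 1 mm off the TCP line. Descending to pinch it.

>>> jog_arm:
  series:
    - [0, 1, 25, 0, 0, 0, 60]
    - [0, 0, 20, 0, 0, 0, 60]
    - [0, 0, 12, 0, 0, 0, 60]
    - [0, 0, 5, 0, 0, 0, 40]
    - [0, 0, 0, 0, 0, 0, 25]
    - [0, 0, 0, 0, 0, 0, 5]
    - [0, 0, 0, 0, 0, 0, 5]
    - [0, 0, 0, 0, 0, 0, 5]
    - [0, 0, 0, 0, 0, 0, 5]
  grip_force: 25

```text
t: 17.95
tool_pos: [0.672, -0.0262, 0.2505]
eef_rot: [2.377, 2.053, 0.001]
contact_force: [-2.6, 0.7, -0.5]
finger_gap: 0.0163
```

```bash
python3 - <<'E'
from h import *
s,R,p=pose(); print(s["t"],p,s["finger_gap"],s["contact_force"])
th=np.r_[0:1.8:.1,1.8,1.845]-.2618
x=115-180*np.sin(th); z=93+180*np.cos(th)
print(np.c_[th[1:]+.2618,np.diff(x),-np.diff(z)].round(2).tolist())
E
```

```text
17.95 [672.02404968 -26.20237853 250.5068504 ] 0.016292434365852416 [-2.61890403  0.73657759 -0.47281146]
[[0.1, -17.59, -3.78], [0.2, -17.88, -2.01], [0.3, -17.99, -0.21], [0.4, -17.92, 1.58], [0.5, -17.67, 3.37], [0.6, -17.25, 5.11], [0.7, -16.65, 6.81], [0.8, -15.89, 8.44], [0.9, -14.97, 9.98], [1.0, -13.9, 11.43], [1.1, -12.69, 12.76], [1.2, -11.35, 13.96], [1.3, -9.9, 15.02], [1.4, -8.35, 15.94], [1.5, -6.72, 16.69], [1.6, -5.02, 17.28], [1.7, -3.27, 17.69], [1.8, -1.48, 17.93], [1.84, -0.08, 8.1]]
```

Gripped at 16.3 mm. Following the arc in stages.

>>> jog_arm:
  series:
    - [0, -17.6, -3.8, 0, 0, 0, 5]
    - [0, -17.9, -2, 0, 0, 0, 5]
    - [0, -18, -0.2, 0, 0, 0, 5]
    - [0, -17.9, 1.6, 0, 0, 0, 5]
    - [0, -17.7, 3.4, 0, 0, 0, 5]
    - [0, -17.3, 5.1, 0, 0, 0, 5]
    - [0, 0, 0, 0, 0, 0, 5]

```text
t: 18.65
tool_pos: [0.5656, -0.0107, 0.2465]
eef_rot: [2.377, 2.053, -0.0]
contact_force: [-0.6, -1.2, 2.5]
finger_gap: 0.0152
```

>>> jog_arm:
  series:
    - [0, -16.6, 6.8, 0, 0, 0, 5]
    - [0, -15.9, 8.4, 0, 0, 0, 5]
    - [0, -15, 10, 0, 0, 0, 5]
    - [0, -13.9, 11.4, 0, 0, 0, 5]
    - [0, -12.7, 12.8, 0, 0, 0, 5]
    - [0, -11.4, 14, 0, 0, 0, 5]
    - [0, 0, 0, 0, 0, 0, 5]

```text
t: 19.35
tool_pos: [0.4817, 0.0015, 0.1818]
eef_rot: [-2.377, -2.053, 0.002]
contact_force: [0.5, -3.7, -0.1]
finger_gap: 0.0154
```

```bash
cat >> h.py <<'E'
def arm():
    s,R,p=pose(); a=np.radians(-8.4)
    v=p+[0,0,19]-np.array([520.4,48.9,0]); jx=v[0]*np.cos(a)+v[1]*np.sin(a)
    print(s["t"],p.round(1),"gap",round(s["finger_gap"],4),"F",s["contact_force"].round(1),"jx",jx.round(1),"z",v[2].round(1),"r",np.hypot(115-jx,v[2]-93).round(1),"theta",(np.arctan2(115-jx,v[2]-93)+.2618).round(3))
E
python3 -c "from h import *;arm()"
```

```text
19.35 [481.7   1.5 181.8] gap 0.0154 F [ 0.5 -3.7 -0.1] jx -31.3 z 200.8 r 181.8 theta 1.198
```

>>> jog_arm:
  series:
    - [0, -9.9, 15, 0, 0, 0, 5]
    - [0, -8.4, 16, 0, 0, 0, 5]
    - [0, -6.7, 16.7, 0, 0, 0, 5]
    - [0, 0, 0, 0, 0, 0, 5]
  grip_force: 35

```text
t: 19.75
tool_pos: [0.4576, 0.005, 0.1343]
eef_rot: [-2.377, -2.053, 0.002]
contact_force: [-0.5, -5.2, 1.1]
finger_gap: 0.015
```

```bash
python3 - <<'E'
from h import *
arm()
d=snap("wrist","w11"); s=snap("scene","s11")
cv2.imwrite("pics/w11c.png",np.hstack([d["frame"][:,80:480,::-1],cv2.resize(s["frame"][195:300,250:350,::-1],(400,420),interpolation=cv2.INTER_CUBIC)]))
E
```

```text
19.75 [457.6   5.  134.3] gap 0.015 F [-0.5 -5.2  1.1] jx -55.7 z 153.3 r 181.0 theta 1.493
```

View pics/w11c.png

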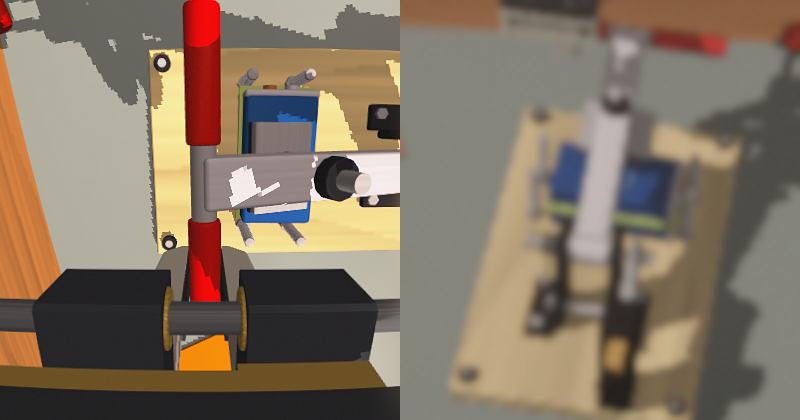

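The wrist view shows the bar pinched at (205,275) and the pad coming down over the cell at (280,150). The scene crop agrees. Carrying on through the clicks.

>>> jog_arm:
  series:
    - [0, -2.6, 8.5, 0, 0, 0, 5]
    - [0, -2.4, 8.8, 0, 0, 0, 5]
    - [0, -1.8, 8.8, 0, 0, 0, 5]
    - [0, -1.4, 8.9, 0, 0, 0, 5]
    - [0, 0, 0, 0, 0, 0, 5]

```text
t: 20.35
tool_pos: [0.4492, 0.0062, 0.0998]
eef_rot: [-2.376, -2.053, 0.003]
contact_force: [-5.4, -6.4, 2.9]
finger_gap: 0.0154
```

```bash
python3 -c "from h import *;arm()"
```

```text
20.35 [449.2   6.2  99.8] gap 0.0154 F [-5.4 -6.4  2.9] jx -64.2 z 118.8 r 181.1 theta 1.69
```

>>> jog_arm:
  series:
    - [-0.5, -1.3, 7, 0, 0, 0, 5]
    - [-0.5, -0.6, 7, 0, 0, 0, 5]
    - [0, -0.3, 6, 0, 0, 0, 5]
    - [0, 0, 5, 0, 0, 0, 5]
    - [0, 0, 0, 0, 0, 0, 5]

```text
t: 20.85
tool_pos: [0.4471, 0.0063, 0.0751]
eef_rot: [-2.376, -2.052, 0.001]
contact_force: [-5.7, 2.3, 7.9]
finger_gap: 0.015
```

```bash
python3 -c "from h import *;arm()"
```

```text
20.85 [447.1   6.3  75.1] gap 0.015 F [-5.7  2.3  7.9] jx -66.3 z 94.1 r 181.3 theta 1.826
```

>>> jog_arm:
  series:
    - [0, 0, 1.5, 0, 0, 0, 5]
    - [0, 0, 1.5, 0, 0, 0, 5]
    - [0, 0, 0, 0, 0, 0, 5]
    - [0, 0, 0, 0, 0, 0, 5]
    - [0, 0, 0, 0, 0, 0, 5]
    - [0, 0, 0, 0, 0, 0, 5]

```text
t: 21.45
tool_pos: [0.447, 0.0062, 0.0726]
eef_rot: [-2.377, -2.052, 0.001]
contact_force: [-7.6, 2.8, 8.4]
finger_gap: 0.0152
```

```bash
python3 - <<'E'
from h import *
arm(); d=snap("wrist","w12b"); t=snap("top","t12"); s,R,p=pose()
# left red grip seen by wrist: long edges -> compare length/size at candidate heights
for c in blobs(d,"red",150):
    u=c.reshape(-1,2)
    for z in(.086,.09,.094): r=rect(d,c,z); print(u.mean(0).round(),z,r,(R.T@(np.r_[r[:2],z*1000]-p)).round(1))
cv2.imwrite("pics/w12c.png",d["frame"][:,:,::-1])
arm()
E
```

```text
21.45 [447.    6.2  72.6] gap 0.0152 F [-7.6  2.8  8.4] jx -66.3 z 91.6 r 181.3 theta 1.84
[284. 261.] 0.086 [447.8  12.2  44.8  16.4  82.4] [  6.   -0.1 -13.4]
[284. 261.] 0.09 [448.   13.9  43.6  16.   82.4] [  7.7  -0.2 -17.4]
[284. 261.] 0.094 [448.3  15.6  42.5  15.5  82.4] [  9.4  -0.1 -21.4]
[282.  71.] 0.086 [459.8 100.9  62.   16.6  82.1] [ 95.5  -1.2 -13.4]
[282.  71.] 0.09 [459.7 100.3  60.4  16.2  82.1] [ 94.9  -1.2 -17.4]
[282.  71.] 0.094 [459.7  99.6  58.7  15.8  82.1] [ 94.2  -1.1 -21.4]
21.55 [447.    6.3  72.6] gap 0.0151 F [-7.1  3.1  9.1] jx -66.4 z 91.6 r 181.4 theta 1.84
```

View pics/w12c.png

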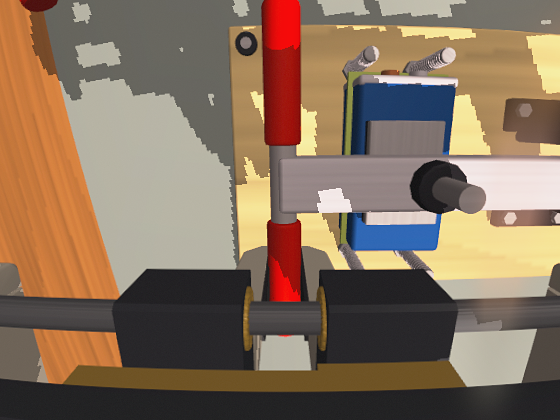

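The arm is nearly level with the pad on the cell at (405,170), and the separator edge shows square under it. The arm geometry gives about 1.84, but the push force suggests only 1.82–1.83, so I'll press a little further.

>>> jog_arm:
  series:
    - [0, -0.3, 1.5, 0, 0, 0, 5]
    - [0, 0, 0, 0, 0, 0, 5]
    - [0, 0, 0, 0, 0, 0, 5]
  grip_force: 45

```text
t: 21.85
tool_pos: [0.447, 0.0063, 0.0712]
eef_rot: [-2.377, -2.053, 0.0]
contact_force: [-7.3, 2.7, 10.3]
finger_gap: 0.0145
```

>>> jog_arm:
  series:
    - [0, -0.3, 1.5, 0, 0, 0, 5]
    - [0, 0, 0, 0, 0, 0, 5]
    - [0, 0, 0, 0, 0, 0, 5]

```text
t: 22.15
tool_pos: [0.447, 0.0063, 0.0698]
eef_rot: [-2.377, -2.053, -0.0]
contact_force: [-4.9, 3.1, 9.6]
finger_gap: 0.0145
```

```bash
python3 -c "from h import *;arm()"
```

```text
22.15 [447.    6.3  69.8] gap 0.0145 F [-4.9  3.1  9.6] jx -66.4 z 88.8 r 181.4 theta 1.856
```

>>> jog_arm:
  series:
    - [0, 0, 0, 0, 0, 0, 5]
    - [0, 0, 0, 0, 0, 0, 5]
    - [0, 0, 0, 0, 0, 0, 5]
    - [0, 0, 0, 0, 0, 0, 5]
    - [0, 0, 0, 0, 0, 0, 5]

```text
t: 22.65
tool_pos: [0.447, 0.0063, 0.0698]
eef_rot: [-2.377, -2.053, -0.0]
contact_force: [-6.7, 2.3, 9.4]
finger_gap: 0.0147
```

```bash
python3 - <<'E'
from h import *
arm(); d=snap("wrist","w13"); arm()
for n in("w11","w12b","w13"):
    q=pickle.load(open(f"pics/{n}.pkl","rb"))
    print(n,[(cv2.boundingRect(c),np.round(cv2.minAreaRect(c)[1],1).tolist()) for c in blobs(q,"red",1000)])
    for c in blobs(q,"blue",500,(300,50,480,270)): print("  blue",cv2.boundingRect(c))
# triangulate left-grip centroid from top and scene
s=snap("scene","s13");t=snap("top","t13")
for n,q in(("scene",s),("top",t)):
    e=px(q,[[.4628,.1039,.091]])[0]; print(n,"expected left grip",e.round(1),[c.reshape(-1,2).mean(0).round(1).tolist() for c in blobs(q,"red",15) if np.hypot(*(c.reshape(-1,2).mean(0)-e))<25])
E
```

```text
22.65 [447.    6.3  69.8] gap 0.0147 F [-6.7  2.3  9.4] jx -66.4 z 88.8 r 181.4 theta 1.856
22.7 [447.    6.3  69.8] gap 0.0152 F [-4.5  2.8  8.8] jx -66.4 z 88.8 r 181.4 theta 1.856
w11 [((268, 218, 33, 84), [83.0, 32.0]), ((263, 0, 38, 146), [145.2, 36.3])]
  blue (320, 202, 71, 21)
  blue (322, 96, 76, 58)
w12b [((267, 220, 34, 82), [81.0, 33.0]), ((262, 0, 39, 146), [145.0, 38.0])]
  blue (346, 213, 95, 38)
  blue (351, 83, 104, 72)
w13 [((267, 220, 34, 82), [81.0, 33.0]), ((262, 0, 39, 146), [145.0, 38.0])]
  blue (347, 213, 96, 40)
  blue (352, 83, 106, 72)
scene expected left grip [322.4 218.6] []
top expected left grip [242.9 226.7] []
```

>>> jog_arm:
  series:
    - [0, 0, 1, 0, 0, 0, 5]
    - [0, 0, 0, 0, 0, 0, 5]
    - [0, 0, 0, 0, 0, 0, 5]
    - [0, 0, 0, 0, 0, 0, 5]
    - [0, 0, 0, 0, 0, 0, 5]
    - [0, 0, 0, 0, 0, 0, 5]

```text
t: 23.4
tool_pos: [0.447, 0.0063, 0.0688]
eef_rot: [-2.377, -2.053, -0.0]
contact_force: [-5.1, 1.9, 9.7]
finger_gap: 0.0147
```

```bash
python3 - <<'E'
from h import *
arm(); d=snap("wrist","w14"); s,R,p=pose()
a=np.radians(-8.4);b=np.array([520.4,48.9,0]);M=np.array([[np.cos(a),np.sin(a),0],[-np.sin(a),np.cos(a),0],[0,0,1]])
C=np.vstack([c for c in blobs(d,"blue",500,(300,50,480,270))])
r=rect(d,C,.059); print("cell blue rect",r,"jig",M@(np.r_[r[:2],0]-b))
red=sorted(blobs(d,"red",1000),key=lambda c:c[:,0,1].mean())
A=(282,red[0][:,0,1].max()+.5);B=(284,red[1][:,0,1].min()-.5)
for z in(.084,.088,.092,.096,.1): P=onz(d,[A,B],z)*1000; print(z,"grip gap (34)",np.linalg.norm(P[0]-P[1]).round(2))
print(s["qd"].round(4))
E
```

```text
23.4 [447.    6.3  68.8] gap 0.0147 F [-5.1  1.9  9.7] jx -66.4 z 87.8 r 181.4 theta 1.861
cell blue rect [517.6  45.3  93.9  55.6  81.5] jig [-2.24406363 -3.97041288  0.        ]
0.084 grip gap (34) 34.81
0.088 grip gap (34) 33.88
0.092 grip gap (34) 32.96
0.096 grip gap (34) 32.04
0.1 grip gap (34) 31.11
[ 0.0011 -0.0011  0.0013  0.0023  0.0007  0.001 ]
```

The grip-gap check puts the bar at about 87.5 mm high, which agrees with an arm angle of about 1.86. The cell is still square and everything is still, so I'm handing in.

```bash
python3 -c "
from plant import manip
print(manip.finish_job())"
```

```text
the job is handed in; nothing more can be done
None
```

I stacked the separator and the loose cell squarely on the lower cell. I then swung the tensioner arm down past its last click and handed in at about 23.5 s, still holding the right-hand grip. The hand-in gave no verdict.

**Pack:**

| Layer | Measured centre (mm) | Yaw |
|---|---|---|
| Lower cell | (520.3, 49.3) | 81.6° |
| Separator | (520.8, 47.9) | 81.3° |
| Upper cell | (520.4, 47.9) | 81.4° |

The separator and upper cell were measured straight after I placed them. Under the pad, the upper cell still measured square and within about 2–3 mm of the lower cell. That last reading is biased a little because the camera also saw the cell's side.

**Arm:**
- **Angle:** about 1.86 from the tool position. A separate image check put the handle bar about 88 mm high, good to roughly 3 mm, which agrees.
- **Push:** about 9.7 N down at the handle, steady, with the joints still. I read the pad force only from this.

**Checks that disagreed or failed:**
- **Bar slip:** the bar may have slid about 4 mm up between the fingers during the swing, which would put the angle nearer 1.85. Both are past the 1.82 needed.
- **Side force:** about 5 N along the jig's length stayed at the handle.
- **Cross-check:** a last attempt to find the left grip in the top and scene pictures found nothing.

No contact with the other bench items was noticed, but I did not re-measure them at the end.

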